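# Lock the dapping cube in its holding base

## Task

Get the dapping cube ready for hammering: set it upright (same way up as it lies now) in the open mouth of the holding base's channel and push it along the channel, past the sprung pawl, all the way in towards the end stop, until the pawl has clicked out behind it and it cannot slide back out. Leave the hammer, the pumice stick and the round tin where they are, and let go of the cube.

Things in the scene. Friction and masses are not known exactly. Their poses are not given: they have to be found in the camera images.
- cube_center (a point): Centre of the loose dapping cube standing on the bench: steel, dark round hollows in its faces, 43 x 42 mm (collides as 42 x 42), 42 mm high, about 0.6 kg. x and y are square to its side faces, z up. Any two opposite sides may be gripped and any side may lead into the channel.
- locking_base: Holding base bolted to the bench: dark steel plate 168 x 104 x 8 mm with two aluminium rails and a steel end stop. Origin on the bench under the channel's centre line; x runs along the channel from its open mouth (-x end) to the stop (+x end), y to the left of that, z up. Plate top = channel floor, 8 mm above the bench. With the cube home its centre is at x = +45 mm.
- channel_mouth (a point): On the channel floor (8 mm above the bench), centre line, x = -58 mm of the base; axes as the base. A cube centred here is clear of the pawl. The channel is 48 mm wide (y +-24 mm), rails parallel from x = -25 mm to the stop; from x = -61 to -25 mm lead-ins flare outwards. Rail tops 18 mm above the bench, outer sides at y = +-38 mm. An orange gas hose arches over the bench nearer the robot.
- channel_end (a point): On the channel floor, centre line, at the foot of the stop's face (x = +66 mm of the base); axes as the base. At the top of the stop a lip, 36 mm wide in y, reaches back over the channel from x = +78 to +52 mm, its underside 54 and top 60 mm above the bench (4 mm over the cube's top), so the cube cannot be lowered into the home place from above.
- pawl (a joint): Angle of the brass pawl about its upright pivot (x = -44, y = +38 mm of the base), rad: 0 = at rest, sprung out across the channel; grows to at most 0.55 pushed aside to the left. The sliding cube meets it with its centre at about x = -40 mm and swings it 0.2 to 0.35 rad; it springs back behind the cube when the cube is within 3 mm of home. Pushing the cube past takes about 5 to 15 N.
- pawl_nose (a point): Centre of the pawl's rounded nose (radius 4 mm), at rest at x = +12, y = +10 mm of the base, 22.5 mm above the bench. The pawl is a flat bar 18.5 to 26.5 mm above the bench, over the left (+y) rail (pivot screw to 30 mm). Fingers lower than 27 mm above the bench may get in its way; higher ones clear it. It stops a locked cube sliding back beyond centre x = +37 mm.
- hammer: bystander: small hammer with a wooden handle, 229 mm long, lying on the bench; origin under its middle; leave it alone
- pumice_stick: bystander: grey pumice stick 24 x 62 x 20 mm lying on the bench; origin under its middle; leave it alone
- tin_round: bystander: dark round tin, 44 mm across, 22 mm high; origin under its middle; leave it alone
There are look-alikes about, which are no part of the job. What is shaped like the part that bears cube_center but orange or red is not meant.

How it is judged:
By the outcome, as a careful person would: the job done as asked, in the order asked, and still so for the second after the job is handed in, with the robot touching nothing.
It also fails if it takes over 51 s, if anything falls off the work surface, if the arm or the gripper's body presses on something with over 40 N, if the wrist force passes 120 N, or if a joint passes its speed limit or range.

## Robot

A 6-joint arm with a two-finger parallel gripper is mounted at the origin on a cart in front of the work surface, level with it; the furniture and walls round the work are solid. World frame = base frame: x ahead of the robot, y to its left, z up, the work surface at z = 0. Lengths are in mm, angles in rad, forces in N, time in s.
With the tool pointing down it reaches from about 350 to 875 mm from the base axis. Payload 4.2 kg.
Tool frame: the origin (TCP) lies midway between the tips of the shut fingers; the grasp point (between the pads) lies 19 mm behind it (tcp_to_grasp is the distance from the TCP to the grasp point, in mm); z points along the fingers, y is the line along which they close (so a half turn about z gives the same grasp; the last joint's range is limited). The gripper opens to 85 mm and grips with 20 to 120 N. Pads are 22 mm wide; open, the fingers measure 114 mm over their backs; the gripper's body (76 mm by 85 mm) begins 54 mm behind the grasp point. The pads swing forward as they close: fully open they stand 13 mm farther back than shut.
Start: joints at [-1.009, 0.385, 0.008, 0, -1.194, -0.259], TCP at [186.387, -596.539, 231.312] pointing down, gripper open.
Joint ranges: [-3.14, 3.14], [-1.21, 2.06], [-1.07, 1.41], [-3.16, 2.05], [-2.99, -0.16], [-3.1, 3.1]. Speed limits (rad/s): [2.79, 2.79, 3.14, 3.14, 3.14, 3.14].

## Interface

Orientations are given as a unit quaternion [x, y, z, w].
In Python, from bench import read_state, get_image, job_done, tcp_to_grasp gives the robot as it stands.
- The arm moves only by the tool jog_arm, never from a script. Its argument "plan" is a list of rows, each a list of 3 entries, a list of its own where there are three numbers: the finger opening in mm, from 0 to 85.4, then the shift along the tool's x, y, z as a fraction of full scale, then the turn, a rotation vector about the tool's x, y, z as a fraction of full scale. A call has 1 to 10 rows; each row is the pose to reach, as a shift and turn from the pose commanded when the call began, along the tool's axes at that moment; what a row does not reach only later rows make up. Full scale, the value 1, is 0.1 m for a shift and 60 degrees for a turn. A row lasts 1/8 s, in which the tool goes at most 62.5 mm and 10.7 degrees, less where a joint would pass 70% of its speed; a pose out of reach is approached as far as the arm can. A call with a number of a shift or a turn outside -1 to 1 is refused whole. A call with a gripper value outside its range is refused whole. The fingers move at their own pace and stop on an object; the grip force is fixed at half the most. Time passes only in rows, so rows that repeat a pose let the fingers close. It gives the time, the measured TCP pose, the force, the opening and the grip force at its end, in the units of the state.
- read_state(): the state, without advancing time (a new reading comes with each control period).
- get_image(name): name is "side" or "top" or "wrist"; returns a dict with "img" (420x560x3 uint8, red, green, blue), "range_z" (420x560 float32, mm along the optical axis (not along the pixel's ray), 0 where there is no reading), "intrinsics" (3x3 intrinsics, pixels), "extrinsics" (4x4, takes a point from camera to world coordinates); the wrist camera has in their place "tool_from_camera" (4x4, takes a point from camera to tool coordinates, whose origin is the TCP and whose axes are the flange's). Camera axes: x right, y down, z forward; pixel columns grow to the right and rows downward; lengths in mm; the calibration is good to about 2 mm. A picture is of the moment at which its call begins: read the wrist's pose just before it.
- job_done(): hands the job in; it is judged then, once.
The state is a dict: "clock": time; "joints": joint angles; "joint_vel": joint speeds; "joint_efforts": joint torques, N m; "position": TCP position; "ee_rot": TCP orientation; "contact_force": force on the tool from outside, world axes, zero at the start; "wrist_torque": the same for the moment, N m; "gripper_width": finger opening in mm; "grasp_force": force on a finger pad.
Only numpy, scipy, OpenCV 4.12 (cv2) and the standard library are available. Lean on these libraries where they do the work, as an engineer would, in place of code of your own. Each camera call takes 0.05 s, during which the arm holds its last target. There are 200 camera calls.

## Working session

There is one attempt and no reset: what is moved stays moved. The work goes in short steps, Python scripts to look and compute and a tool call to move; the robot and the scene stay as the last step left them, time stands still between calls to the robot, and variables do not carry over. Pictures are saved under pics/ and viewed, at most 10 in all, crops included, and the job is handed in when it is done.

Besides the shell and the picture viewer there is one more tool, called after "Emit:" by a JSON object that holds its "method" and its "body". jog_arm: Moves the arm, as the interface text tells. Its arguments: {"type":"object","properties":{"plan":{"type":"array"}},"required":["plan"]}

```bash
mkdir -p pics
python3 - <<'E'
from bench import *
import cv2,numpy as np
s=read_state();print({k:np.round(v,3) for k,v in s.items()},tcp_to_grasp)
ims=[]
for n in("top","side"):
    d=get_image(n);np.savez(f"pics/{n}0.npz",**d)
    cv2.imwrite(f"pics/{n}0.png",cv2.resize(d["img"][:,:,::-1],(784,588)))
    print(n,d["intrinsics"],d["extrinsics"].round(3))
E
```

```text
{'clock': np.float64(0.0), 'joints': array([-1.009e+00,  3.860e-01,  7.000e-03, -1.000e-03, -1.194e+00,
       -2.590e-01]), 'joint_vel': array([-0.   ,  0.   ,  0.   ,  0.   ,  0.001,  0.001]), 'joint_efforts': array([ 0.0000e+00, -3.9229e+01,  1.8840e+01,  4.1860e+00, -5.0000e-03,
       -0.0000e+00]), 'position': array([ 186.222, -595.998,  230.235]), 'ee_rot': array([-0.151,  0.989,  0.001, -0.   ]), 'contact_force': array([-0.625, -0.513,  0.008]), 'wrist_torque': array([0.085, 0.026, 0.029]), 'grasp_force': np.float64(0.0), 'gripper_width': np.float64(85.188)} 18.700000000000003
top [[518.10698194   0.         285.70347543]
 [  0.         518.10698194 205.26388917]
 [  0.           0.           1.        ]] [[ 4.000000e-03 -9.940000e-01  1.080000e-01  3.975470e+02]
 [-1.000000e+00 -4.000000e-03 -5.000000e-03 -1.377470e+02]
 [ 5.000000e-03 -1.080000e-01 -9.940000e-01  1.221507e+03]
 [ 0.000000e+00  0.000000e+00  0.000000e+00  1.000000e+00]]
side [[440.59689868   0.         274.38265836]
 [  0.         440.59689868 213.38633784]
 [  0.           0.           1.        ]] [[ 9.89000e-01 -5.90000e-02  1.35000e-01  4.05099e+02]
 [-1.47000e-01 -5.05000e-01  8.51000e-01 -8.96986e+02]
 [ 1.80000e-02 -8.61000e-01 -5.08000e-01  5.22469e+02]
 [ 0.00000e+00  0.00000e+00  0.00000e+00  1.00000e+00]]
```

View pics/top0.png

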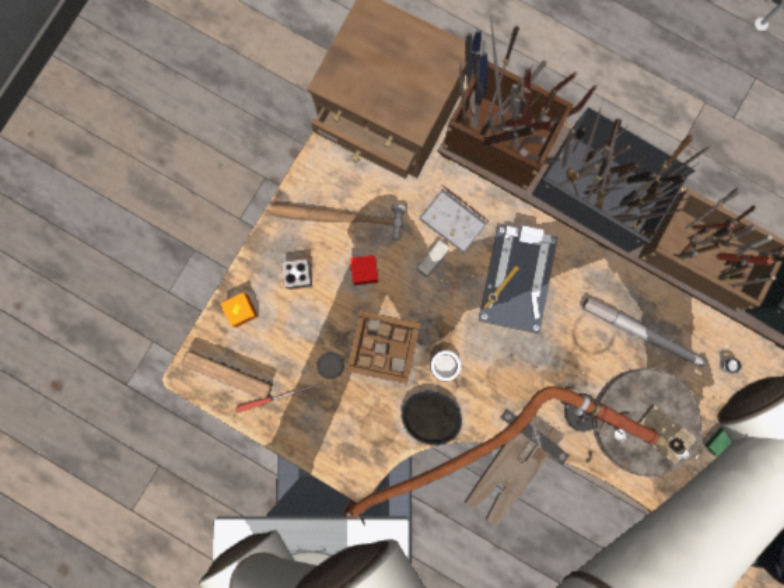

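View pics/side0.png

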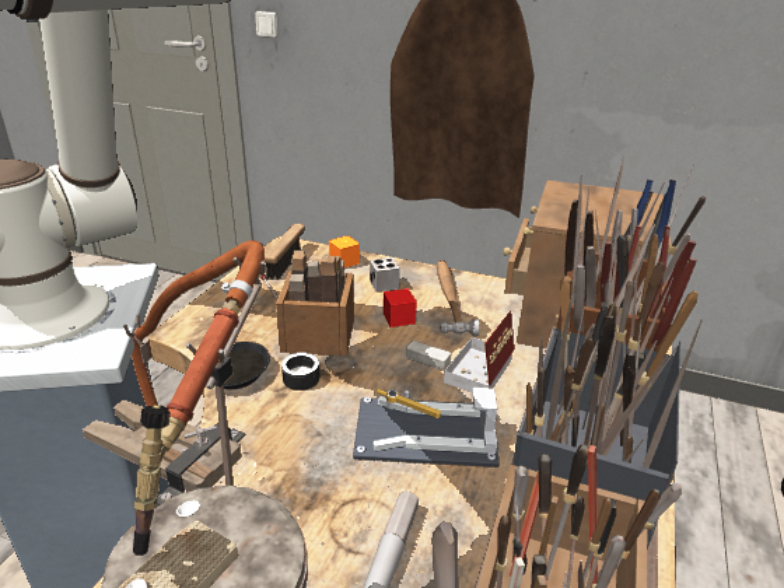

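The top view shows three candidates: a steel cube with dark hollows at (297,273), an orange one at (238,310) and a red one at (364,270). The steel one fits the description. The base plate is at (517,278) with its mouth towards the robot. Next I'll measure both and confirm in a crop.

```bash
cat > h.py <<'E'
import numpy as np,cv2
def ray(d,uv,z):
    K=d["intrinsics"];T=d["extrinsics"];uv=np.atleast_2d(uv).astype(float)
    r=np.c_[(uv[:,0]-K[0,2])/K[0,0],(uv[:,1]-K[1,2])/K[1,1],np.ones(len(uv))]@T[:3,:3].T
    return T[:3,3]+r*((z-T[2,3])/r[:,2])[:,None]
def cloud(d):
    h,w=d["range_z"].shape;K=d["intrinsics"];T=d["extrinsics"]
    u,v=np.meshgrid(np.arange(w),np.arange(h));z=d["range_z"]
    P=np.stack([(u-K[0,2])/K[0,0]*z,(v-K[1,2])/K[1,1]*z,z],-1)
    return P@T[:3,:3].T+T[:3,3]
E
python3 - <<'E'
from h import *
d=dict(np.load("pics/top0.npz"));P=cloud(d);img=d["img"]
hsv=cv2.cvtColor(img,cv2.COLOR_RGB2HSV)
# cube: height mask
m=np.zeros(P.shape[:2],np.uint8);w=(slice(175,215),slice(192,232))
m[w]=(P[w][...,2]>33)&(P[w][...,2]<52)
c=max(cv2.findContours(m,0,2)[0],key=cv2.contourArea)
print("cube",cv2.contourArea(c),cv2.boundingRect(c),np.median(P[m>0],0))
q=ray(d,c.reshape(-1,2),42)[:,:2].astype(np.float32);r=cv2.minAreaRect(q);print(r)
# plate: height 4..12 and low saturation bluish dark
w=(slice(150,245),slice(330,410));H=hsv[w];Z=P[w][...,2]
m=np.zeros_like(m);m[w]=((img[w][...,2].astype(int)>=img[w][...,0].astype(int)-3)&(img[w].max(-1)<120)&(abs(Z-8)<7))
m=cv2.morphologyEx(m,cv2.MORPH_OPEN,np.ones((2,2)))
n,l,s,ce=cv2.connectedComponentsWithStats(m)
pts=np.argwhere(np.isin(l,[i for i in range(1,n) if s[i,4]>60]))[:,::-1]
r=cv2.minAreaRect(ray(d,pts,8)[:,:2].astype(np.float32));print("plate",r)
w2=np.zeros_like(m);w2[w]=1
print("floor z",np.median(P[m>0],0),m.sum())
a=cv2.resize(img[165:240,140:260],None,fx=5,fy=5,interpolation=2)[:,:480]
b=img[145:245,325:415].copy();b=cv2.resize(b,None,fx=3.75,fy=3.75,interpolation=2)
bm=cv2.resize(m[145:245,325:415],(b.shape[1],b.shape[0]),interpolation=0)
cs=cv2.findContours(bm,0,2)[0];cv2.drawContours(b,cs,-1,(0,255,0),1)
print(a.shape,b.shape);b=b[:375]
cv2.imwrite("pics/crop1.png",np.hstack([a[:,160:],b])[:,:,::-1])
E
```

```text
cube 308.5 (201, 185, 21, 21) [549.08306514  28.30794692  41.978202  ]
((548.7321166992188, 28.39076042175293), (43.37967300415039, 42.722206115722656), 7.47285795211792)
plate ((538.3240966796875, -342.95660400390625), (101.49522399902344, 153.3779296875), 78.261962890625)
floor z [ 538.30115884 -345.37129467    8.04833119] 1680
(375, 480, 3) (375, 338, 3)
```

View pics/crop1.png

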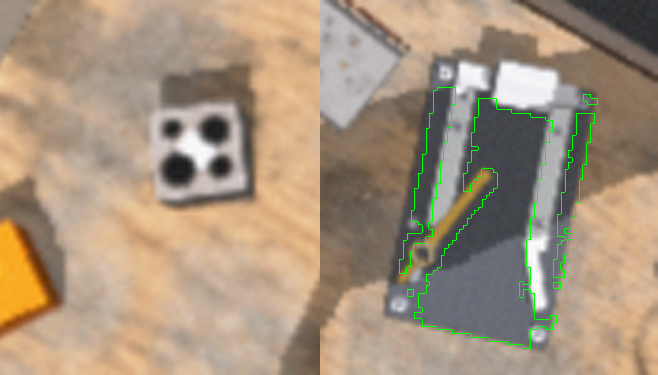

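The crop confirms the steel cube with hollows as the one meant. The plate outline is good, with the pawl on its left rail. Now I'll check heights along the path and round the base.

```bash
cat >> h.py <<'E'
from scipy.spatial.transform import Rotation as R
def delta(pos,yaw):
    """yaw: world angle of tool y (deg). prints tool-frame shift/turn fractions from the measured pose"""
    from bench import read_state
    s=read_state();Q=R.from_quat(s["ee_rot"]);y=np.radians(yaw)
    Y=np.array([np.cos(y),np.sin(y),0]);Z=np.array([0,0,-1.]);T=R.from_matrix(np.c_[np.cross(Y,Z),Y,Z])
    sh=Q.inv().apply(np.array(pos)-s["position"])/100
    print("t",round(float(s["clock"]),2),"pos",s["position"].round(1),"shift",sh.round(3),"turn",((Q.inv()*T).as_rotvec()/np.radians(60)).round(3),"w",round(float(s["gripper_width"]),1),"F",s["contact_force"].round(1))
E
python3 - <<'E'
from h import *
ps=[]
for n in("top","side"):
    d=dict(np.load(f"pics/{n}0.npz"));p=cloud(d)[d["range_z"]>0];ps.append(p.reshape(-1,3))
p=np.vstack(ps)
a=np.array([186,-596.]);b=np.array([549,28.]);u=(b-a)/723;t=(p[:,:2]-a)@u;o=abs((p[:,:2]-a)@[-u[1],u[0]])
for k in range(60,724,50):
    q=p[(o<70)&(abs(t-k)<25)&(p[:,2]<600)];print(k,(a+k*u).round(),q[:,2].max().round() if len(q) else None,end="; ")
print()
e=np.array([.979,-.2035]);f=np.array([.2035,.979]);O=np.array([545.5,-344.5])
g=(p[:,:2]-O);X=g@e;Y=g@f
for lo in range(-220,180,20):
    print(lo,[ (int(p[k,2].max()) if (k:=(X>=lo)&(X<lo+20)&(Y>=y)&(Y<y+25)&(p[:,2]<500)).any() else -1) for y in range(-100,100,25)])
delta([549,28,231],97.5)
E
```

```text
60 [ 216. -544.] 494.0; 110 [ 241. -501.] 490.0; 160 [ 266. -458.] 600.0; 210 [ 291. -415.] 600.0; 260 [ 317. -372.] 600.0; 310 [ 342. -328.] 268.0; 360 [ 367. -285.] 207.0; 410 [ 392. -242.] 31.0; 460 [ 417. -199.] 89.0; 510 [ 442. -156.] 148.0; 560 [ 467. -113.] 138.0; 610 [492. -70.] 90.0; 660 [517. -26.] 47.0; 710 [542.  17.] 48.0; 
-220 [10, 24, 249, 255, 6, 5, 19, 20]
-200 [251, 260, 265, 263, 7, 5, 30, 31]
-180 [253, 261, 267, 264, 5, 5, 29, 30]
-160 [6, 5, 6, 8, 5, 6, 28, 30]
-140 [7, 5, 5, 5, 6, 4, 4, 7]
-120 [4, 5, 6, 5, 5, 6, 5, 5]
-100 [5, 7, 11, 14, 14, 11, 8, 5]
-80 [7, 8, 14, 12, 13, 28, 29, 4]
-60 [5, 9, 20, 14, 13, 35, 27, 5]
-40 [5, 9, 22, 20, 25, 30, 23, 6]
-20 [5, 8, 23, 20, 28, 30, 12, 5]
0 [4, 9, 21, 21, 30, 23, 11, 4]
20 [4, 8, 23, 21, 19, 23, 13, 21]
40 [4, 10, 21, 64, 63, 21, 9, 22]
60 [4, 9, 27, 64, 64, 26, 81, 86]
80 [155, 53, 24, 59, 59, 23, 46, 83]
100 [155, 156, 156, 150, 52, 4, 4, 6]
120 [230, 84, 206, 231, 159, 178, 54, 4]
140 [256, 225, 201, 186, 234, 241, 275, 302]
160 [262, 284, 283, 277, 267, 244, 273, 253]
t 0.1 pos [ 186.2 -596.1  230.3] shift [-5.323e+00  4.876e+00  2.000e-03] turn [ 0.002 -0.     0.164] w 85.1 F [ 1.2 -0.5 -0.3]
```

Emit:
{"method": "jog_arm", "body": {"plan": [[85,[0,0,-0.6],[0,0,0]],[85,[0,0,-1],[0,0,0]],[85,[-0.45,0.4,-1],[0,0,0]],[85,[-0.9,0.8,-1],[0,0,0]],[85,[-0.9,0.8,-1],[0,0,0]]]}}

```text
clock: 0.72
position: [249.8, -490.6, 331.8]
ee_rot: [-0.153, 0.988, 0.0, 0.0]
contact_force: [0.3, -1.5, 0.1]
gripper_width: 85.2
grasp_force: 0.0
```

Emit:
{"method": "jog_arm", "body": {"plan": [[85,[-0.45,0.4,0],[0,0,0]],[85,[-0.9,0.8,0],[0,0,0]],[85,[-0.9,0.8,0],[0,0,0]]]}}

```text
clock: 1.1
position: [311.8, -388.2, 331.4]
ee_rot: [-0.153, 0.988, 0.0, 0.0]
contact_force: [-0.1, -0.9, 0.1]
gripper_width: 85.1
grasp_force: 0.0
```

Emit:
{"method": "jog_arm", "body": {"plan": [[85,[-0.45,0.4,0],[0,0,0]],[85,[-0.9,0.8,0],[0,0,0]],[85,[-0.9,0.8,0],[0,0,0]]]}}

```text
clock: 1.48
position: [373.9, -285.5, 331.1]
ee_rot: [-0.153, 0.988, 0.0, -0.0]
contact_force: [-0.1, -0.0, 0.3]
gripper_width: 85.0
grasp_force: 0.0
```

Emit:
{"method": "jog_arm", "body": {"plan": [[85,[-0.45,0.4,0],[0,0,0]],[85,[-0.9,0.8,0],[0,0,0]],[85,[-0.9,0.8,0],[0,0,0]]]}}

```text
clock: 1.85
position: [435.9, -182.8, 330.8]
ee_rot: [-0.152, 0.988, 0.0, -0.0]
contact_force: [-0.4, -0.9, 0.2]
gripper_width: 85.0
grasp_force: 0.0
```

Emit:
{"method": "jog_arm", "body": {"plan": [[85,[-0.45,0.4,0],[0,0,0]],[85,[-0.9,0.8,0],[0,0,0]],[85,[-0.9,0.8,0],[0,0,0]]]}}

```text
clock: 2.22
position: [498.0, -80.1, 330.3]
ee_rot: [-0.152, 0.988, -0.0, -0.001]
contact_force: [-0.4, -0.4, 0.2]
gripper_width: 85.2
grasp_force: 0.0
```

```bash
python3 -c "
from h import *
delta([549,28,180],97.5)"
```

```text
t 2.23 pos [498.  -80.1 330.3] shift [-0.813  0.878  1.502] turn [ 0.    -0.002  0.166] w 85.2 F [-0.4 -0.4  0.2]
```

Emit:
{"method": "jog_arm", "body": {"plan": [[85,[-0.4,0.44,0.3],[0,0,0.16]],[85,[-0.81,0.88,0.7],[0,0,0.16]],[85,[-0.81,0.88,1],[0,0,0.16]],[85,[-0.81,0.88,1],[0,0,0.16]],[85,[-0.81,0.88,1],[0,0,0.16]]]}}

```text
clock: 2.85
position: [548.4, 25.6, 232.9]
ee_rot: [-0.067, 0.998, -0.0, 0.001]
contact_force: [0.4, 0.3, 0.1]
gripper_width: 85.0
grasp_force: 0.0
```

Run:
```python
from h import *
from bench import *
delta([549,28,100],97.5)
s=read_state();d=get_image("wrist")
T=np.eye(4);T[:3,:3]=R.from_quat(s["ee_rot"]).as_matrix();T[:3,3]=s["position"]
d["extrinsics"]=T@d["tool_from_camera"];np.savez("pics/w1.npz",**d)
cv2.imwrite("pics/w1.png",d["img"][:,:,::-1])
P=cloud(d);m=((abs(P[...,2]-42)<8)&(np.hypot(P[...,0]-549,P[...,1]-28)<40)).astype(np.uint8)
c=max(cv2.findContours(m,0,2)[0],key=cv2.contourArea)
print(cv2.minAreaRect(ray(d,c.reshape(-1,2),42)[:,:2].astype(np.float32)),np.median(P[m>0],0))
```

```text
t 2.85 pos [548.4  25.6 232.9] shift [-0.006  0.024  1.329] turn [-0.001  0.002  0.002] w 85.0 F [0.4 0.3 0.1]
((547.9536743164062, 26.728660583496094), (42.04536056518555, 41.56011199951172), 7.622845649719238) [547.57819631  26.52248623  41.48739013]
```

View pics/w1.png

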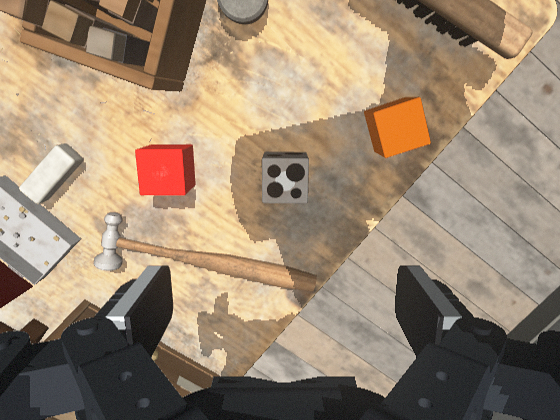

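The wrist view shows the steel cube at (285,180), with the red cube at (165,170), the orange one at (398,127) and the hammer clear of the fingers. Both views agree on (548, 27), yaw 7.6°. I'll grip 5 mm behind the centre, high on the sides.

Emit:
{"method": "jog_arm", "body": {"plan": [[85,[0.05,0.01,0.5],[0,0,0]],[85,[0.05,0.01,1],[0,0,0]],[85,[0.05,0.01,1],[0,0,0]]]}}

```text
clock: 3.28
position: [540.9, 26.4, 130.0]
ee_rot: [-0.067, 0.998, -0.001, -0.003]
contact_force: [1.6, -0.5, 0.6]
gripper_width: 84.9
grasp_force: 0.0
```

Emit:
{"method": "jog_arm", "body": {"plan": [[85,[0,0,0.4],[0,0,0]],[85,[0,0,0.8],[0,0,0]],[85,[0,0,0.95],[0,0,0]],[85,[0,0,0.95],[0,0,0]],[85,[0,0,0.95],[0,0,0]]]}}

```text
clock: 3.9
position: [544.4, 28.3, 38.5]
ee_rot: [-0.068, 0.998, 0.0, 0.002]
contact_force: [0.4, -0.6, -0.6]
gripper_width: 85.1
grasp_force: 0.0
```

```bash
python3 -c "
from h import *
delta([543,26.3,21],97.6)"
```

```text
t 3.9 pos [544.4  28.3  38.5] shift [ 0.018 -0.018  0.175] turn [0.    0.004 0.003] w 85.1 F [ 0.4 -0.6 -0.6]
```

Emit:
{"method": "jog_arm", "body": {"plan": [[85,[0.015,-0.018,0.175],[0,0,0]],[85,[0.015,-0.018,0.175],[0,0,0]],[85,[0.015,-0.018,0.175],[0,0,0]],[38,[0.015,-0.018,0.175],[0,0,0]],[38,[0.015,-0.018,0.175],[0,0,0]],[38,[0.015,-0.018,0.175],[0,0,0]],[38,[0.015,-0.018,0.175],[0,0,0]],[38,[0.015,-0.018,0.175],[0,0,0]],[38,[0.015,-0.018,0.175],[0,0,0]],[38,[0.015,-0.018,0.175],[0,0,0]]]}}

```text
clock: 5.15
position: [541.7, 25.9, 19.4]
ee_rot: [-0.068, 0.998, -0.0, 0.0]
contact_force: [-1.6, -1.2, 5.8]
gripper_width: 41.2
grasp_force: 62.7
```

Emit:
{"method": "jog_arm", "body": {"plan": [[38,[0,0,-0.3],[0,0,0]],[38,[0,0,-0.7],[0,0,0]],[38,[0,0,-1],[0,0,0]],[38,[0,0,-1],[0,0,0]],[38,[0,0,-1],[0,0,0]]]}}

```text
clock: 5.78
position: [539.3, 25.6, 116.3]
ee_rot: [-0.067, 0.998, -0.0, -0.003]
contact_force: [0.4, 0.0, -6.6]
gripper_width: 40.8
grasp_force: 63.0
```

Emit:
{"method": "jog_arm", "body": {"plan": [[38,[0,0,-0.5],[0,0,0.08]],[38,[0.1,-0.2,-1],[0,0,0.16]],[38,[0.2,-0.6,-1],[0,0,0.24]],[38,[0.24,-0.87,-1],[0,0,0.32]],[38,[0.24,-0.87,-1],[0,0,0.32]]]}}

```text
clock: 6.4
position: [527.5, -64.9, 215.8]
ee_rot: [0.101, 0.995, -0.0, -0.003]
contact_force: [0.4, 0.1, -5.9]
gripper_width: 41.1
grasp_force: 63.9
```

```bash
python3 -c "
from h import *
delta([487,-330,230],78.3)"
```

```text
t 6.4 pos [527.5 -64.9 215.8] shift [-0.137 -2.678 -0.139] turn [-0.001 -0.006  0.001] w 41.1 F [ 0.4  0.1 -5.9]
```

Emit:
{"method": "jog_arm", "body": {"plan": [[38,[-0.02,-0.3,-0.1],[0,0,0]],[38,[-0.04,-0.75,-0.14],[0,0,0]],[38,[-0.05,-1,-0.14],[0,0,0]]]}}

```text
clock: 6.78
position: [513.5, -163.1, 230.9]
ee_rot: [0.1, 0.995, 0.0, -0.002]
contact_force: [-0.1, 0.2, -6.1]
gripper_width: 40.8
grasp_force: 64.0
```

Emit:
{"method": "jog_arm", "body": {"plan": [[38,[-0.02,-0.5,0],[0,0,0]],[38,[-0.05,-1,0],[0,0,0]]]}}

```text
clock: 7.02
position: [498.8, -261.5, 230.4]
ee_rot: [0.099, 0.995, 0.001, -0.002]
contact_force: [1.3, 0.5, -5.2]
gripper_width: 40.4
grasp_force: 64.0
```

Emit:
{"method": "jog_arm", "body": {"plan": [[38,[-0.02,-0.4,0],[0,0,0]],[38,[-0.04,-0.68,0],[0,0,0]],[38,[-0.04,-0.68,0],[0,0,0]],[38,[-0.04,-0.68,0],[0,0,0]]]}}

```text
clock: 7.52
position: [489.5, -328.0, 230.9]
ee_rot: [0.099, 0.995, 0.001, -0.002]
contact_force: [0.2, 0.2, -6.3]
gripper_width: 40.7
grasp_force: 64.1
```

Run:
```python
from h import *
from bench import *
delta([487,-330,230],78.3)
s=read_state();d=get_image("wrist")
T=np.eye(4);T[:3,:3]=R.from_quat(s["ee_rot"]).as_matrix();T[:3,3]=s["position"]
d["extrinsics"]=T@d["tool_from_camera"];np.savez("pics/w2.npz",**d)
g=get_image("side");np.savez("pics/s2.npz",**g)
cv2.imwrite("pics/w2.png",cv2.resize(d["img"][:,:,::-1],(784,588)))
cv2.imwrite("pics/s2.png",g["img"][:,:,::-1])
```

```text
t 7.53 pos [ 489.5 -328.   230.9] shift [ 0.021 -0.025  0.009] turn [ 0.001 -0.003  0.005] w 40.7 F [ 0.2  0.2 -6.3]
```

View pics/w2.png

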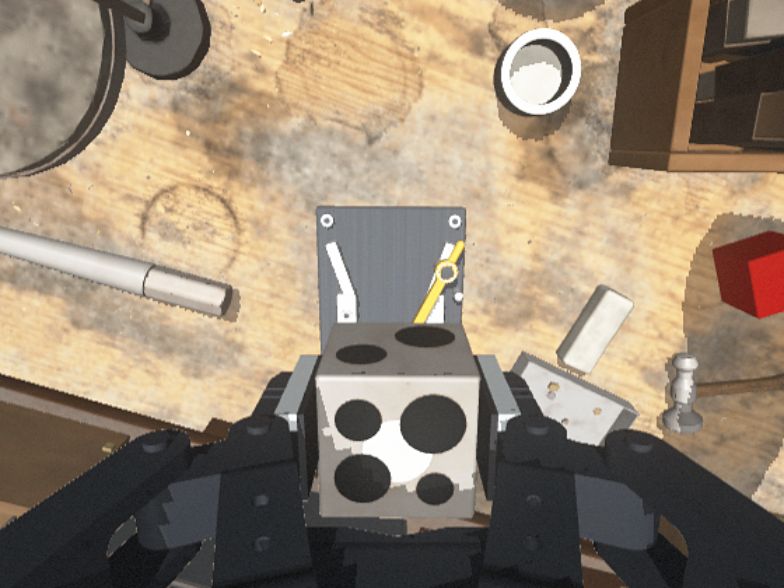

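View pics/s2.png

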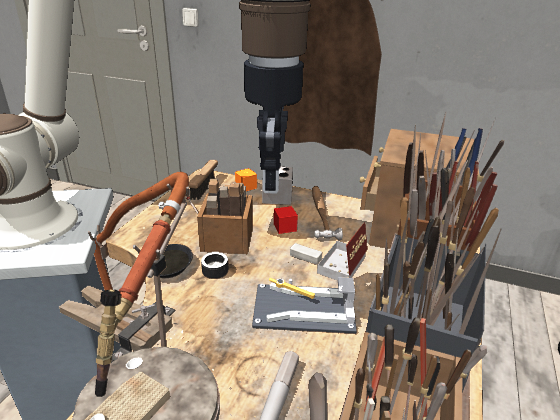

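The wrist view shows the base's front edge at row 206 (columns 316 to 466) and its lead-ins, with the pawl at (447,270), roughly in line with the held cube. The side view shows the arm well above the hose. Next I'll measure the plate's front.

Run:
```python
from h import *
d=dict(np.load("pics/w2.npz"));img=d["img"].astype(int)
m=((img.max(-1)<125)&(img[...,2]>=img[...,0]-2)).astype(np.uint8)
m[:140]=0;m[228:]=0;m[:,:215]=0;m[:,345:]=0
m=cv2.morphologyEx(m,cv2.MORPH_CLOSE,np.ones((15,15),np.uint8))
m=cv2.morphologyEx(m,cv2.MORPH_OPEN,np.ones((5,5),np.uint8))
c=max(cv2.findContours(m,0,2)[0],key=cv2.contourArea);print(cv2.boundingRect(c))
rows=range(152,215);L=ray(d,[(np.flatnonzero(m[r])[0]-.5,r) for r in rows],8);Rr=ray(d,[(np.flatnonzero(m[r])[-1]+.5,r) for r in rows],8)
cols=range(235,325);F=ray(d,[(u,np.flatnonzero(m[:,u])[0]-.5) for u in cols],8)
def fit(p):
    l=cv2.fitLine(p[:,:2].astype(np.float32),cv2.DIST_HUBER,0,.01,.01).ravel();return l[2:],l[:2]*np.sign(l[0] if abs(l[0])>.5 else l[1])
for n,p in(("L",L),("R",Rr),("F",F)):
    a,v=fit(p);print(n,a,np.degrees(np.arctan2(v[1],v[0])),end=" ")
f=fit(F)[1];e=np.array([f[1],-f[0]]);a=fit(F)[0]
yl,yr=(fit(L)[0]-a)@f,(fit(Rr)[0]-a)@f
print("\nwidth",yl-yr)
O=a+f*(yl+yr)/2+84*e;print("origin",O,"e",e,np.degrees(np.arctan2(*e[::-1])))
P=cloud(d);print("floor z",np.median(P[155:165,250:300,2]))
K=P[250:365,225:345].reshape(-1,3)
c1=fit(L)[1]
# held cube: top face corners in tool view (centre px), z 42+TCP-19.4
s=230.9-19.4+42;q=ray(d,np.array([[316,377],[479,377],[476,516],[320,516]])/1.4,s);print("cube top",q.round(1),q.mean(0))
```

```text
(226, 148, 31, 79)Traceback (most recent call last):
  File "<stdin>", line 9, in <module>
IndexError: index 0 is out of bounds for axis 0 with size 0
```

Run:
```python
from h import *
d=dict(np.load("pics/w2.npz"));img=d["img"].astype(int)
print(img[160,[222,224,228,250,280,310,328,332,336]].tolist())
m=(img[...,2]>=img[...,0]-5).astype(np.uint8)
m[:140]=0;m[228:]=0;m[:,:215]=0;m[:,345:]=0
m=cv2.morphologyEx(m,cv2.MORPH_CLOSE,np.ones((15,15),np.uint8))
m=cv2.morphologyEx(m,cv2.MORPH_OPEN,np.ones((5,5),np.uint8))
c=max(cv2.findContours(m,0,2)[0],key=cv2.contourArea);print(cv2.boundingRect(c))
rows=range(155,172);g=lambda r:np.flatnonzero(m[r])
L=ray(d,[(g(r)[0]-.5,r) for r in rows],8);Rr=ray(d,[(g(r)[-1]+.5,r) for r in rows],8)
F=ray(d,[(u,np.flatnonzero(m[:,u])[0]-.5) for u in range(235,325)],8)
def fit(p):
    l=cv2.fitLine(p[:,:2].astype(np.float32),cv2.DIST_HUBER,0,.01,.01).ravel();return l[2:],l[:2]*np.sign(l[0] if abs(l[0])>.5 else l[1])
a,f=fit(F);e=np.array([f[1],-f[0]])
print("side angles",[np.degrees(np.arctan2(*fit(p)[1][::-1])).round(2) for p in(L,Rr)])
ys=[np.median((p[:,:2]-a)@f) for p in(L,Rr)];print("width",ys)
O=a+f*sum(ys)/2+84*e;print("origin",O,"e",e,np.degrees(np.arctan2(*e[::-1])))
P=cloud(d);print("floor z",np.median(P[155:165,250:300,2]))
q=ray(d,np.array([[316,377],[479,377],[476,516],[320,516]])/1.4,230.9-19.4+42);print("cube top",q.round(1).tolist(),q.mean(0))
```

```text
[[219, 203, 175], [224, 204, 175], [127, 130, 135], [128, 130, 137], [129, 129, 134], [129, 131, 134], [232, 232, 232], [95, 87, 81], [224, 197, 166]]
(226, 148, 106, 80)
side angles [np.float32(-9.01), np.float32(-9.5)]
width [np.float64(-49.77375920986538), np.float64(53.00041907910675)]
origin [ 545.42619536 -344.05498443] e [ 0.9801038  -0.19848579] -11.448425
floor z 7.606420913115102
cube top [[472.7, -345.1, 253.5], [480.6, -305.8, 253.5], [520.3, -312.9, 253.5], [512.1, -353.7, 253.5]] [ 496.43052572 -329.37871975  253.5       ]
```

Emit:
{"method": "jog_arm", "body": {"plan": [[38,[0.12,-0.05,0.5],[0,0,0]],[38,[0.12,-0.05,1],[0,0,0]],[38,[0.12,-0.05,1],[0,0,0]],[38,[0.12,-0.05,1],[0,0,0]]]}}

```text
clock: 8.12
position: [479.2, -332.0, 135.1]
ee_rot: [0.099, 0.995, -0.001, 0.002]
contact_force: [0.6, 0.0, -5.1]
gripper_width: 40.8
grasp_force: 64.0
```

```bash
python3 -c "
from h import *
delta([477.8,-330.4,45],78.5)"
```

```text
t 8.12 pos [ 479.2 -332.   135.1] shift [0.02  0.015 0.901] turn [-0.002  0.004  0.003] w 40.8 F [ 0.6  0.  -5.1]
```

Emit:
{"method": "jog_arm", "body": {"plan": [[38,[0.02,0.015,0.4],[0,0,0]],[38,[0.02,0.015,0.8],[0,0,0]],[38,[0.02,0.015,0.9],[0,0,0]],[38,[0.02,0.015,0.9],[0,0,0]],[38,[0.02,0.015,0.9],[0,0,0]],[38,[0.02,0.015,0.9],[0,0,0]]]}}

```text
clock: 8.88
position: [476.6, -330.1, 44.6]
ee_rot: [0.1, 0.995, -0.001, 0.002]
contact_force: [0.1, 0.5, -6.5]
gripper_width: 41.1
grasp_force: 63.9
```

Run:
```python
from h import *
from bench import *
delta([477.8,-330.4,28],78.5)
d=get_image("top");np.savez("pics/t3.npz",**d)
cv2.imwrite("pics/t3.png",cv2.resize(d["img"][130:280,290:490],None,fx=4,fy=4,interpolation=2)[:,:,::-1])
```

```text
t 8.88 pos [ 476.6 -330.1   44.6] shift [-0.012 -0.001  0.166] turn [-0.001  0.003  0.001] w 41.1 F [ 0.1  0.5 -6.5]
```

View pics/t3.png

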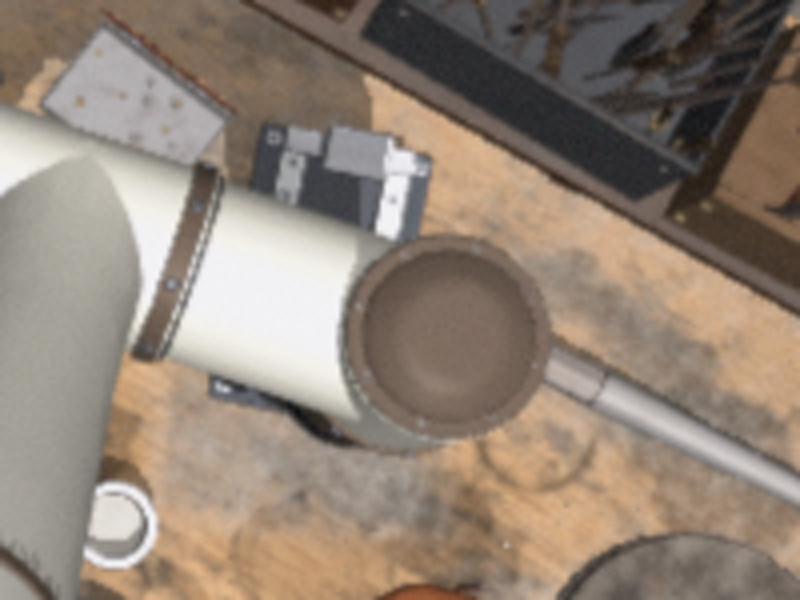

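The top view is hidden by the arm, with only the stop end of the base in view. I'll lower gently and go by force.

Emit:
{"method": "jog_arm", "body": {"plan": [[38,[-0.01,0,0.08],[0,0,0]],[38,[-0.01,0,0.13],[0,0,0]],[38,[-0.01,0,0.155],[0,0,0]],[38,[-0.01,0,0.165],[0,0,0]],[38,[-0.01,0,0.165],[0,0,0]]]}}

```text
clock: 9.55
position: [475.8, -329.6, 27.5]
ee_rot: [0.1, 0.995, 0.0, -0.001]
contact_force: [-3.8, 4.0, 5.0]
gripper_width: 40.9
grasp_force: 65.3
```

Emit:
{"method": "jog_arm", "body": {"plan": [[38,[-0.05,0,-0.005],[0,0,0]],[38,[-0.1,0,-0.008],[0,0,0]],[38,[-0.15,0,-0.008],[0,0,0]],[38,[-0.2,0,-0.008],[0,0,0]],[38,[-0.2,0,-0.008],[0,0,0]]]}}

```text
clock: 10.18
position: [497.0, -334.2, 27.5]
ee_rot: [0.1, 0.995, -0.0, 0.001]
contact_force: [-1.8, 0.1, 3.0]
gripper_width: 40.4
grasp_force: 65.2
```

```bash
cat >> h.py <<'E'
def inbase():
    from bench import read_state
    s=read_state();e=np.array([.980,-.1985]);f=np.array([.1985,.980]);g=s["position"][:2]-[545.4,-344.1];F=s["contact_force"]
    print("tcp base xy",(g@e).round(1),(g@f).round(1),"z",s["position"][2].round(1),"F base",(F[:2]@e).round(1),(F[:2]@f).round(1),F[2].round(1),"Tq",s["wrist_torque"].round(2))
E
python3 -c "
from h import *
inbase();delta([500,-335,28],78.5)"
```

```text
tcp base xy -49.4 0.1 z 27.5 F base -1.8 -0.3 3.0 Tq [-0.03  0.8  -0.06]
t 10.18 pos [ 497.  -334.2   27.5] shift [-0.031 -0.002 -0.005] turn [-0.001  0.002  0.001] w 40.4 F [-1.8  0.1  3. ]
```

Emit:
{"method": "jog_arm", "body": {"plan": [[38,[-0.05,0,-0.01],[0,0,0]],[38,[-0.1,0,-0.01],[0,0,0]],[38,[-0.15,0,-0.01],[0,0,0]],[38,[-0.2,0,-0.01],[0,0,0]],[38,[-0.25,0,-0.01],[0,0,0]],[38,[-0.25,0,-0.01],[0,0,0]]]}}

```text
clock: 10.92
position: [519.0, -339.2, 27.6]
ee_rot: [0.1, 0.995, 0.0, -0.002]
contact_force: [-5.7, -2.7, 1.6]
gripper_width: 40.7
grasp_force: 65.0
```

```bash
python3 -c "
from h import *
inbase()"
```

```text
tcp base xy -26.9 -0.4 z 27.6 F base -5.1 -3.8 1.6 Tq [-0.66  1.82 -0.05]
```

Emit:
{"method": "jog_arm", "body": {"plan": [[38,[-0.07,0,-0.005],[0,0,0]],[38,[-0.14,0,-0.005],[0,0,0]],[38,[-0.21,0,-0.005],[0,0,0]],[38,[-0.28,0,-0.005],[0,0,0]],[38,[-0.35,0,-0.005],[0,0,0]],[38,[-0.35,0,-0.005],[0,0,0]]]}}

```text
clock: 11.68
position: [555.2, -346.4, 27.6]
ee_rot: [0.1, 0.995, -0.0, 0.0]
contact_force: [-1.0, -4.8, -5.3]
gripper_width: 40.8
grasp_force: 64.3
```

```bash
python3 -c "
from h import *
inbase()"
```

```text
tcp base xy 10.1 -0.3 z 27.6 F base -0.1 -4.9 -5.3 Tq [-1.13  0.39 -0.04]
```

Emit:
{"method": "jog_arm", "body": {"plan": [[38,[-0.07,0,0],[0,0,0]],[38,[-0.14,0,0],[0,0,0]],[38,[-0.2,0,0],[0,0,0]],[38,[-0.25,0,0],[0,0,0]],[38,[-0.25,0,0],[0,0,0]]]}}

```text
clock: 12.3
position: [580.6, -350.1, 28.4]
ee_rot: [0.1, 0.995, 0.0, 0.001]
contact_force: [0.3, 0.7, -5.7]
gripper_width: 40.6
grasp_force: 64.1
```

```bash
python3 -c "
from h import *
inbase()"
```

```text
tcp base xy 35.7 1.1 z 28.4 F base 0.1 0.7 -5.7 Tq [0.11 0.1  0.  ]
```

The pawl's side force has vanished, so it has probably clicked. I'll push on gently to the stop.

Emit:
{"method": "jog_arm", "body": {"plan": [[38,[-0.02,0,0.005],[0,0,0]],[38,[-0.035,0,0.01],[0,0,0]],[38,[-0.035,0,0.01],[0,0,0]]]}}

```text
clock: 12.68
position: [583.0, -351.2, 27.6]
ee_rot: [0.1, 0.995, 0.0, 0.0]
contact_force: [-0.4, 0.3, -4.8]
gripper_width: 41.0
grasp_force: 64.2
```

```bash
python3 -c "
from h import *
inbase()"
```

```text
tcp base xy 38.2 0.5 z 27.6 F base -0.4 0.2 -4.8 Tq [-0.01  0.07 -0.01]
```

Emit:
{"method": "jog_arm", "body": {"plan": [[38,[-0.01,0,0.005],[0,0,0]],[38,[-0.025,0,0.005],[0,0,0]],[38,[-0.025,0,0.005],[0,0,0]]]}}

```text
clock: 13.05
position: [583.2, -351.4, 27.6]
ee_rot: [0.1, 0.995, 0.0, -0.002]
contact_force: [-5.9, 2.1, 1.1]
gripper_width: 40.8
grasp_force: 64.9
```

```bash
python3 -c "
from h import *
inbase()"
```

```text
tcp base xy 38.5 0.4 z 27.6 F base -6.2 0.9 1.1 Tq [0.67 1.58 0.05]
```

Contact with the stop at cube x ≈ 45 mm, so it is home. Releasing and rising.

Emit:
{"method": "jog_arm", "body": {"plan": [[55,[0,0,0],[0,0,0]],[65,[0,0,0],[0,0,0]],[65,[0,0,0],[0,0,0]],[65,[0,0,-0.1],[0,0,0]],[65,[0,0,-0.3],[0,0,0]],[65,[0,0,-0.7],[0,0,0]],[65,[0,0,-1],[0,0,0]],[65,[0,0,-1],[0,0,0]]]}}

```text
clock: 14.05
position: [587.3, -352.8, 131.6]
ee_rot: [0.099, 0.995, -0.001, 0.004]
contact_force: [0.1, 0.1, 0.0]
gripper_width: 64.9
grasp_force: 0.0
```

Emit:
{"method": "jog_arm", "body": {"plan": [[65,[0.2,0,-0.4],[0,0,0]],[65,[0.4,0,-0.8],[0,0,0]],[65,[0.4,0,-1],[0,0,0]],[65,[0.4,0,-1],[0,0,0]]]}}

```text
clock: 14.55
position: [546.5, -344.1, 228.7]
ee_rot: [0.1, 0.995, -0.0, 0.002]
contact_force: [-0.4, -0.7, 0.1]
gripper_width: 65.0
grasp_force: 0.0
```

Run:
```python
from h import *
from bench import *
inbase()
s=read_state();d=get_image("wrist");g=get_image("side")
T=np.eye(4);T[:3,:3]=R.from_quat(s["ee_rot"]).as_matrix();T[:3,3]=s["position"]
d["extrinsics"]=T@d["tool_from_camera"];np.savez("pics/w4.npz",**d)
b=cv2.resize(g["img"][255:345,235:375],None,fx=2.5,fy=2.5,interpolation=2)
a=cv2.resize(d["img"],(440,330))
b=np.vstack([b,np.zeros((105,350,3),np.uint8)]);cv2.imwrite("pics/w4.png",np.hstack([a,b[:330]])[:,:,::-1])
```

```text
tcp base xy 1.1 0.2 z 228.7 F base -0.3 -0.7 0.1 Tq [-0.02  0.03 -0.05]
```

View pics/w4.png

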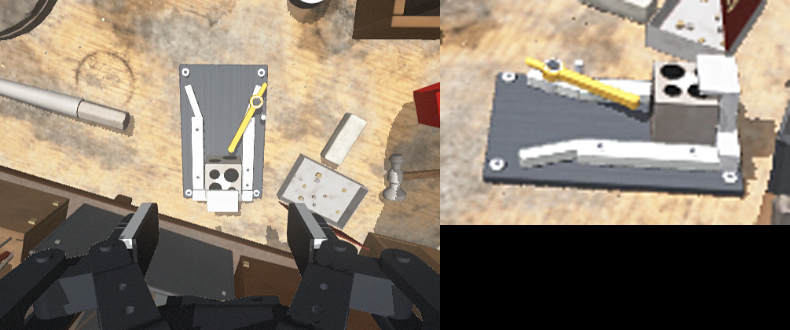

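The wrist half shows the cube under the lip at (223,178), and the pawl's nose at (231,150), back across the channel behind it. The side crop shows the same: the cube is against the stop with the pawl behind it.

```bash
python3 -c "
from bench import *
print(job_done())"
```

```text
the job is handed in; nothing more can be done
None
```

The steel cube is in the channel against the end stop, with the pawl back out behind it. The gripper is clear of it, I never touched the hammer, pumice stick or tin, and I handed the job in at about 15 s.

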